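Fit the stop board and feed a carton down the roller lane

ROBOT

A 6-joint arm with a two-finger parallel gripper is mounted at the origin on the work surface; the furniture and walls round the work are solid. World frame = base frame: x ahead of the robot, y to its left, z up, the work surface at z = 0. Lengths are in m, angles in rad, forces in N, time in s.
With the tool pointing down it reaches from about 0.275 to 0.825 m from the base axis. Payload 4.9 kg.
Tool frame: the origin (TCP) lies midway between the tips of the shut fingers; the grasp point (between the pads) lies 19 mm behind it (bot.grip_depth is the distance from the TCP to the grasp point, in m); z points along the fingers, y is the line along which they close (so a half turn about z gives the same grasp; the last joint's range is limited). The gripper opens to 85 mm and grips with 20 to 120 N. Pads are 22 mm wide; open, the fingers measure 114 mm over their backs; the gripper's body (76 mm by 85 mm) begins 54 mm behind the grasp point. The pads swing forward as they close: fully open they stand 13 mm farther back than shut.
Start: joints at [-1.323, 0.326, -0.193, 1.052, 0, 1.437], TCP at [0.205, -0.51, 0.231] pointing down, gripper open.
Joint ranges: [-2.65, 2.65], [-0.97, 1.79], [-1.3, 1.35], [-1.93, 2.1], [-1.47, 1.37], [-3.14, 3.14]. Speed limits (rad/s): [2.57, 2.57, 3.14, 3.14, 3.14, 3.14].

INTERFACE

Orientations are given as a unit quaternion [w, x, y, z].
In Python, from cell import bot gives the robot as it stands. Calls block until the motion is done:
- bot.move_pose(position, orientation): joint-space move of the TCP to a pose.
- bot.move_linear(position, speed=0.15, rotation=None, until_force=None): straight line of the TCP; rotation=None keeps the orientation; speed is the mean speed in m/s. With until_force (N) it stops when the force on the tool has changed by that much, and returns True; else False.
- bot.goto_joints(angles): joint-space move.
- bot.set_gripper(opening, grasp_force=None): opening from 0.0 (shut) to 1.0 (fully open); grasp_force is the grip in N (None keeps the last); returns when the fingers have stopped.
- bot.wait(seconds).
- bot.solve_ik(position, orientation): joint angles nearest the present ones, or None.
- bot.camera(name): name is "scene" or "top" or "wrist"; returns the picture (384x512x3 uint8, red, green, blue); there is no depth.
- bot.calibration(name): a dict with "mtx" (3x3 intrinsics, pixels), "extrinsics" (4x4, takes a point from world to camera coordinates); the wrist camera has in their place "hand_eye" (4x4, takes a point from camera to tool coordinates, whose origin is the TCP and whose axes are the flange's). Camera axes: x right, y down, z forward; pixel columns grow to the right and rows downward; lengths in m; the calibration is good to about 2 mm. The wrist camera is an equidistant fisheye: a pixel r from the principal point sees the ray r / f radians off the axis. A picture is of the moment at which its call begins: read the wrist's pose just before it. calibration takes no time and is no camera call.
A pose or a line that the arm cannot do raises bot.PlanningError and nothing moves.
- bot.close_job(): hands the job in; it is judged then, once.
Trained networks look in the newest picture that a camera, given by its name, has taken for a name from the list of things; names that differ only in an ending like _2 or _b are one class to them, and where a whole thing is asked for, a point or a joint stands for the part that bears it (a point fixed in the world has none). Each returns a list of dicts, best first, with "confidence" (0 to 1); they miss things now and then, are a little off and sometimes report something else, mostly with a low value. They report only what shows in the picture. A call takes as long as a camera call. They do not tell look-alikes from the thing itself.
- bot.search_frame(camera, thing): "bbox" ([left, top, width, height] in pixels, round what is visible of it).
Readings, each from a call of its own:
- bot.read_clock(): time.
- bot.read_joint_positions(): joint angles.
- bot.read_joint_vel(): joint speeds.
- bot.read_joint_efforts(): joint torques, N m.
- bot.read_position(): TCP position.
- bot.read_tool_rot(): TCP orientation.
- bot.read_ft_force(): force on the tool from outside, world axes, zero at the start.
- bot.read_moment(): the same for the moment, N m.
- bot.read_gripper_width(): opening from 0.0 (shut) to 1.0 (fully open).
- bot.read_finger_force(): force on a finger pad.
Only numpy, scipy, OpenCV 4.12 (cv2) and the standard library are available. Lean on these libraries where they do the work, as an engineer would, in place of code of your own. Each camera call takes 0.05 s, during which the arm holds its last target. There are 200 camera calls.

TASK

Get the kiln feed ramp ready: take the red stop board out of its rest and stand it all the way down in the slot across the low end of the roller lane. Then lay the cardboard carton flat on the rollers at the high, green-marked end, lengthwise and tilted to match the slope (do not drop it on), and let it go there so that it runs down by itself and comes to rest against the board. Leave the wooden stamp and the two glaze tiles where they are.

Things in the scene. Friction and masses are not known exactly. Their poses are not given: they have to be found in the camera images.
- deck: Roller lane of a fixed wooden ramp (96 x 235 mm, 145 mm high). Origin on the plane of the roller tops, mid-width, at the slot's uphill wall, 57 mm above the table. y: uphill along the lane (rises at 25 degrees), z: out square to the rollers, x: across. 12 grey rollers (12 mm thick) at y = 17 to 182 mm. Side cheeks: inner faces at x = +-28 mm, 8 mm thick, 6 mm above the roller tops.
- slot (a point): Middle of the slot's mouth, level with the roller tops; axes as the lane's. The slot lies across the low end: 56 mm long across the lane (cheek to cheek), 13.5 mm wide along y, square to the rollers, floor 32 mm below this point along -z. Its downhill wall rises to 10 mm above this point, the uphill wall ends 5 mm below it, both with sloping lead-ins.
- load (a point): Point on the roller tops, mid-width, at the green-marked high end (145 mm uphill of the lane's origin; green edges from 135 to 185 mm); axes as the lane's. The free-turning rollers are lightly braked: a carton let go here rolls down at 0.1 to 0.2 m/s.
- board_c (a point): Centre (half-way up) of the loose stop board: 50 mm wide (x), 10 mm thick (y), 85 mm tall (z), 60 g, red with a pale wood band. Starts upright in a fixed wooden rest block (80 x 46 x 30 mm high) that holds its lowest 22 mm. Either face may look uphill. Fully down in the lane's slot it stands square to the rollers, centre about 10 mm and top 53 mm above the roller tops.
- carton_c (a point): Centre (half-way up) of the loose carton: rigid cardboard box 44 mm wide (x), 62 mm long (y), 56 mm high (z), about 150 g, with a blue band and pale tape; starts flat on the table. Its length goes along the lane, either end first. On the rollers its centre is 28 mm above their tops.
- carton: The same carton; origin at the centre of its underside.
- board: The same stop board; origin at the centre of its foot.
- stamp: Bystander: wooden pattern stamp, square 34 mm block with a turned knob on top, 54 mm high; origin on its axis, 4 mm below the table top.
- tile_red: Bystander: all-red glaze test tile lying flat, 34 x 50 mm, 8 mm high; origin at the centre of its underside.
- tile: Bystander: blue-topped glaze test tile lying flat, 34 x 50 mm, 9 mm high; origin at the centre of its underside.
Things that resemble listed ones, but are neither listed nor needed, are in the scene too. What is shaped like the board but purple is not meant.

How it is judged:
By the outcome, as a careful person would: the job done as asked, in the order asked, and still so for the second after the job is handed in, with the robot touching nothing.
It also fails if it takes over 56 s, if anything falls off the work surface, if the arm or the gripper's body presses on something with over 40 N, if the wrist force passes 120 N, or if a joint passes its speed limit or range.

## Working session

There is one attempt and no reset: what is moved stays moved. The work goes in short steps, each a Python script; the robot and the scene stay as the last script left them, time stands still between calls to the robot, and variables do not carry over. Pictures are saved under pics/ and viewed, at most 14 in all, crops included, and the job is handed in when it is done.

```bash
ls; mkdir -p pics; python3 - <<'E'
from cell import bot
import cv2,numpy as np
ims=[]
for c in("scene","top"):
    im=bot.camera(c); cv2.imwrite(f"pics/{c}0.png",im[:,:,::-1]); 
    k=bot.calibration(c); print(c,k["mtx"].tolist(),np.round(k["extrinsics"],4).tolist())
    for t in("deck","slot","load","board_c","carton_c","board","carton","stamp","tile_red","tile"):
        print(t,[(np.round(d["bbox"]).astype(int).tolist(),round(d["confidence"],2)) for d in bot.search_frame(c,t)[:4]])
print(bot.read_clock())
print(bot.calibration("wrist"))
E
```

```text
pics
scene [[383.18907560670374, 0.0, 259.69983587115473], [0.0, 383.18907560670374, 191.75402132979795], [0.0, 0.0, 1.0]] [[0.7947, -0.607, 0.0061, -0.3424], [-0.4167, -0.5529, -0.7216, 0.1839], [0.4414, 0.5709, -0.6922, 1.2117], [0.0, 0.0, 0.0, 1.0]]
deck [([272, 255, 17, 7], 0.28)]
slot [([218, 128, 45, 56], 0.85)]
load [([218, 122, 46, 62], 0.75)]
board_c [([322, 271, 18, 24], 0.65), ([288, 270, 19, 9], 0.62)]
carton_c [([282, 198, 23, 26], 0.64)]
board [([322, 271, 18, 24], 0.65), ([288, 270, 19, 9], 0.62)]
carton [([282, 198, 23, 26], 0.64)]
stamp [([283, 200, 23, 22], 0.49)]
tile_red [([246, 202, 14, 12], 0.53)]
tile [([271, 256, 17, 6], 0.68)]
top [[402.3068564619027, 0.0, 257.51384704973844], [0.0, 402.3068564619027, 196.68528719930694], [0.0, 0.0, 1.0]] [[0.0116, -0.9999, -0.0112, -0.095], [-0.9978, -0.0108, -0.0661, 0.3868], [0.066, 0.0119, -0.9978, 1.1771], [0.0, 0.0, 0.0, 1.0]]
deck [([126, 155, 93, 32], 0.95)]
slot [([128, 152, 88, 36], 0.9)]
load [([130, 151, 84, 34], 0.56)]
board_c [([341, 183, 11, 16], 0.55), ([373, 201, 20, 22], 0.46), ([340, 219, 20, 14], 0.45)]
ca
[... 201 characters left out ...]
, 27, 22], 0.56)]
stamp [([241, 159, 14, 12], 0.51), ([339, 180, 13, 19], 0.4)]
tile_red [([238, 196, 15, 15], 0.62), ([342, 178, 15, 23], 0.59)]
tile [([310, 216, 16, 16], 0.58)]
1.1
{'mtx': array([[297.31863964,   0.        , 256.68981527],
       [  0.        , 297.31863964, 191.91799763],
       [  0.        ,   0.        ,   1.        ]]), 'hand_eye': array([[-8.05185200e-05, -9.64830034e-01, -2.62874492e-01,
         6.59250942e-02],
       [ 9.99999992e-01, -5.31461220e-05, -1.11237665e-04,
        -1.11913410e-04],
       [ 9.33546805e-05, -2.62874499e-01,  9.64830031e-01,
        -1.41879624e-01],
       [ 0.00000000e+00,  0.00000000e+00,  0.00000000e+00,
         1.00000000e+00]])}
```

```bash
python3 - <<'E'
import cv2,numpy as np
a=cv2.imread("pics/scene0.png")[110:310,200:400]; b=cv2.imread("pics/top0.png")[130:260,110:410]
cv2.imwrite("pics/sc.png",cv2.resize(a,(600,600),interpolation=2)) 
cv2.imwrite("pics/tc.png",cv2.resize(b,(800,347),interpolation=2))
E
```

```text
(no output)
```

View pics/sc.png

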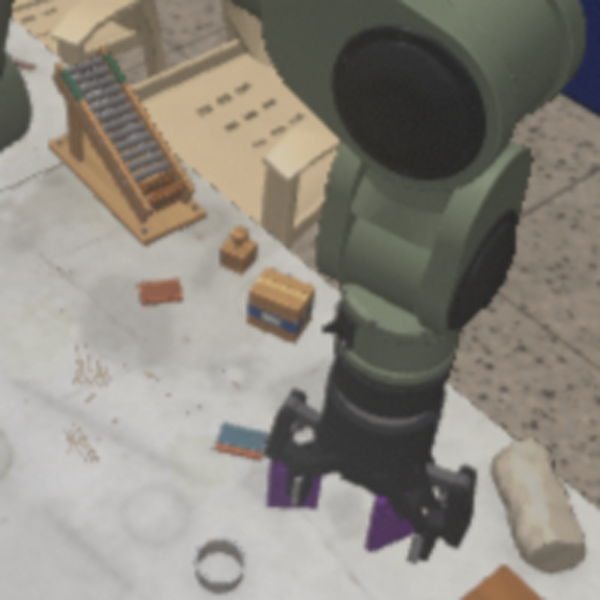

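View pics/tc.png

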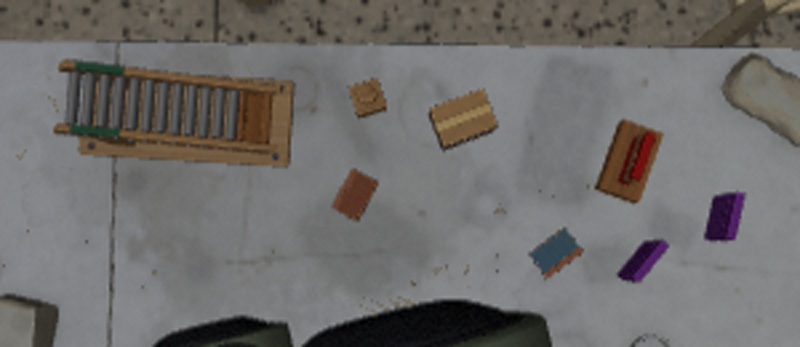

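The scene picture shows the ramp at the upper left with its low end nearest the table middle, and the carton at about (293,211). The two purple decoys sit at about (298,271) and (330,284), partly under the gripper.

Board candidates in the top view are the red one upright in its wooden rest at about (350,189), and purple ones at (350,228) and (382,211). The flat red tile is at (243,203). The red one in the rest fits the description. I'll check it and measure from close up with the wrist camera.

```bash
cat > lib.py <<'E'
from cell import bot
import cv2,numpy as np,pickle
from scipy.spatial.transform import Rotation as R
def rot(q): return R.from_quat(q,scalar_first=True)
def quat(M): return R.from_matrix(np.asarray(M)).as_quat(scalar_first=True)
def down(yaw):  # tool z down; closing line (tool y) at world angle yaw+90deg ; tool x at yaw
    c,s=np.cos(yaw),np.sin(yaw); return np.array([[c,s,0],[s,-c,0],[0,0,-1.]])
def top_ray(uv):
    k=bot.calibration("top");E=k["extrinsics"];K=k["mtx"]
    d=E[:3,:3].T@np.linalg.solve(K,[*uv,1]);return -E[:3,:3].T@E[:3,3],d
def wrist_T():
    T=np.eye(4);T[:3,3]=bot.read_position();T[:3,:3]=rot(bot.read_tool_rot()).as_matrix()
    return T@bot.calibration("wrist")["hand_eye"]
def wrist_ray(T,uv):
    K=bot.calibration("wrist")["mtx"];a=(np.array(uv,float)-K[:2,2])/K[0,0];r=np.hypot(*a)
    d=np.array([*(a/max(r,1e-9)*np.sin(r)),np.cos(r)]);return T[:3,3],T[:3,:3]@d
def wrist_proj(T,P):
    K=bot.calibration("wrist")["mtx"];p=(np.atleast_2d(P)-T[:3,3])@T[:3,:3]
    r=np.hypot(p[:,0],p[:,1]);th=np.arctan2(r,p[:,2]);return K[:2,2]+K[0,0]*(th/r)[:,None]*p[:,:2]
def at(ray,z): o,d=ray;return o+d*(z-o[2])/d[2]
def snap(n):
    T=wrist_T();im=bot.camera("wrist");cv2.imwrite(f"pics/{n}.png",im[:,:,::-1]);pickle.dump(T,open(f"pics/{n}.pkl","wb"));return T,im
E
python3 - <<'E'
from lib import *
c=lambda x,y:(110+x/2.667,130+y/2.667)
for n,p,z in [("board top",(645,155),.093),("carton",(463,119),.056),("stamp",(368,97),.05),("tile_red",(355,195),.008),("hi L",(62,66),.145),("hi R",(58,132),.145),("base lowR",(288,165),.01),("base lowL",(294,82),.01),("slot",(256,117),.057),("purp2",(725,217),.05)]:
    print(n,np.round(at(top_ray(c(*p)),z),4))
print(np.round(rot(bot.read_tool_rot()).as_matrix(),3),bot.read_gripper_width())
E
```

```text
board top [ 0.409 -0.351  0.093]
carton [ 0.4489 -0.165   0.056 ]
stamp [ 0.4725 -0.0627  0.05  ]
tile_red [ 0.3686 -0.0481  0.008 ]
hi L [0.487  0.2387 0.145 ]
hi R [0.421  0.2406 0.145 ]
base lowR [0.401  0.0268 0.01  ]
base lowL [0.4942 0.0218 0.01  ]
slot [0.4487 0.0569 0.057 ]
purp2 [ 0.3473 -0.4454  0.05  ]
[[ 0.928  0.373  0.   ]
 [ 0.373 -0.928 -0.   ]
 [ 0.     0.    -1.   ]] 0.9966212849302568
```

```bash
python3 - <<'E'
from lib import *
q=quat(down(0.3))
for n,p in [("wb",(.405,-.35,.24)),("wc",(.445,-.165,.2)),("wr",(.44,.13,.27))]:
    bot.move_pose(p,q); snap(n)
    for t in("board","carton","deck"): print(n,t,[(np.round(d["bbox"]).astype(int).tolist(),round(d["confidence"],2)) for d in bot.search_frame("wrist",t)[:3]])
print(bot.read_clock())
cv2.imwrite("pics/w2.png",np.hstack([cv2.imread(f"pics/{n}.png")[60:360,60:460] for n in("wb","wc")]))
cv2.imwrite("pics/w3.png",cv2.resize(cv2.imread("pics/wr.png"),(800,600)))
E
```

```text
wb board [([236, 143, 40, 52], 0.83), ([216, 227, 37, 49], 0.6), ([298, 207, 34, 61], 0.57)]
wb carton [([92, 70, 67, 48], 0.79)]
wb deck [([0, 45, 22, 54], 0.98)]
wc board [([381, 228, 44, 47], 0.82), ([333, 305, 15, 11], 0.54), ([419, 275, 8, 9], 0.4)]
wc carton [([221, 148, 68, 51], 0.93), ([153, 103, 40, 35], 0.23)]
wc deck [([0, 73, 95, 83], 0.72)]
wr board [([481, 250, 31, 36], 0.89), ([487, 281, 24, 34], 0.87), ([472, 296, 19, 22], 0.69)]
wr carton [([336, 222, 32, 31], 0.72), ([411, 198, 52, 40], 0.66)]
wr deck [([139, 99, 197, 108], 0.57)]
4.6583
```

View pics/w2.png

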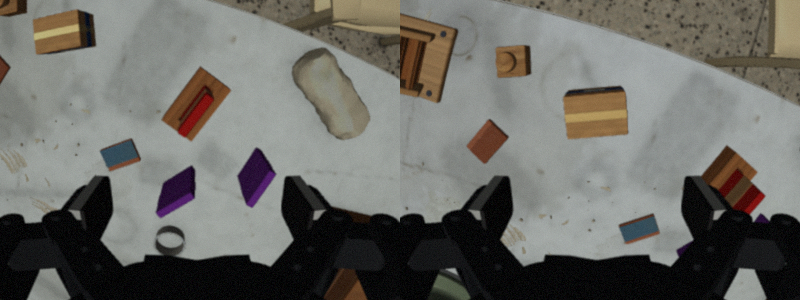

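View pics/w3.png

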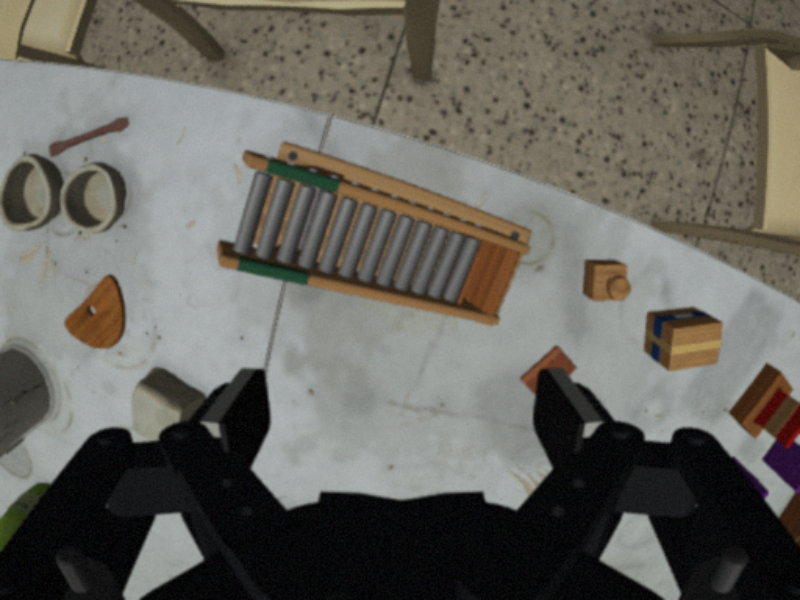

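Picture wb/wc: the red board with its pale band stands in the brown rest at wrist pixel (256,170), and the two purple look-alikes are at (236,250) and (316,237). The carton, with blue band and tape, is at (256,173) in wc. Picture wr: the ramp's high green end is at about (170,130) and the slot end at about (310,175). I'll enlarge these to confirm and pick corners.

```bash
python3 - <<'E'
import cv2,numpy as np
def crop(n,x,y,w,h,s):
    im=cv2.resize(cv2.imread(f"pics/{n}.png")[y:y+h,x:x+w],None,fx=s,fy=s,interpolation=cv2.INTER_CUBIC)
    for i in range(0,w,10): cv2.line(im,(i*s,0),(i*s,8),(0,255,255),1); cv2.putText(im,str(x+i),(i*s,18),0,.32,(0,255,255),1)
    for i in range(0,h,10): cv2.line(im,(0,i*s),(8,i*s),(0,255,255),1); cv2.putText(im,str(y+i),(9,i*s+4),0,.32,(0,255,255),1)
    return im
a=crop("wb",222,124,66,80,6); b=crop("wc",216,138,66+1,80,6)
cv2.imwrite("pics/z1.png",np.hstack([a,b])[:, :798])
cv2.imwrite("pics/z2.png",crop("wr",136,86,200,124,4))
E
```

```text
(no output)
```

View pics/z1.png

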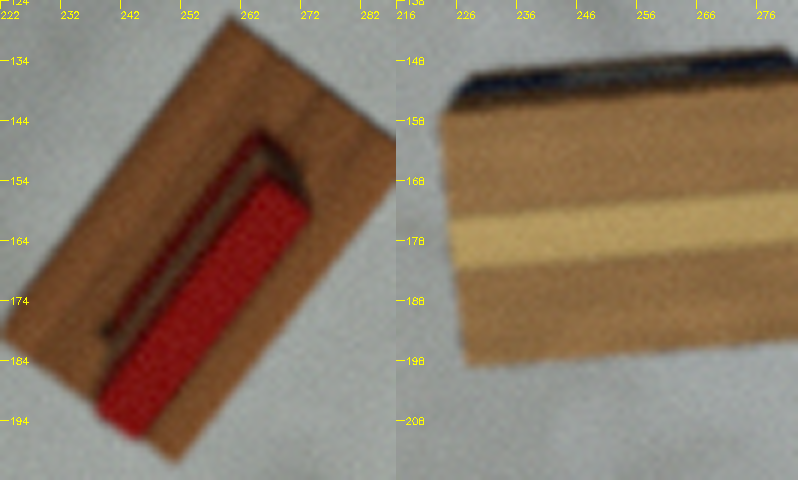

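View pics/z2.png

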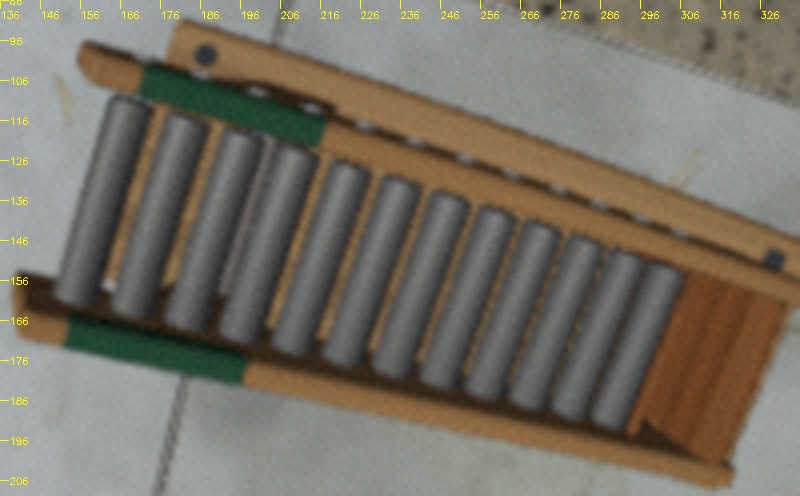

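The crops confirm it: the red board's top face runs from about (267,152) to (242,195) in wb, standing in the rest slot. The carton's top face and tape show at (256,173) in wc. The ramp shows 12 rollers, green edges at the left end and the slot at about (315,180). Next I'll fit the poses and take a close view of the slot.

```bash
cat > fit.py <<'E'
from lib import *
from scipy.optimize import least_squares
def lane(p,z0=.057):
    x,y,yaw=p; s,c=np.sin(np.radians(25)),np.cos(np.radians(25))
    X=np.array([np.cos(yaw),np.sin(yaw),0]);H=np.array([-np.sin(yaw),np.cos(yaw),0]);Z=np.array([0,0,1.])
    T=np.eye(4);T[:3,:3]=np.column_stack([X,c*H+s*Z,-s*H+c*Z]);T[:3,3]=[x,y,z0];return T
def P(T,a): return np.atleast_2d(a)@T[:3,:3].T+T[:3,3]
E
python3 - <<'E'
from fit import *
T=pickle.load(open("pics/wb.pkl","rb"))
B=np.array([at(wrist_ray(T,u),.093) for u in [(266.5,152.5),(273.5,159),(245.5,197),(238,192.5)]])
print("board",np.round(B.mean(0),4),[round(float(np.linalg.norm(B[i]-B[i-1])),4) for i in range(4)],np.degrees(np.arctan2(*(B[0]+B[1]-B[2]-B[3])[1::-1])))
H=np.array([at(wrist_ray(T,u),.03) for u in [(260.5,127),(222,180),(251,200.5),(290,146)]])
print("rest",np.round(H[[0,2]].mean(0),4),np.round(H,4).tolist())
T=pickle.load(open("pics/wc.pkl","rb"))
C=np.array([at(wrist_ray(T,u),.056) for u in [(224,156),(287,151.5),(287.5,194),(228,199)]])
print("carton",np.round(C.mean(0),4),[round(float(np.linalg.norm(C[i]-C[i-1])),4) for i in range(4)],np.degrees(np.arctan2(*(C[1]+C[2]-C[0]-C[3])[1::-1])))
T=pickle.load(open("pics/wr.pkl","rb"))
c=lambda x,y:np.array([136+x/4,86+y/4])
pts=[((-36,185,6),c(65,345)),((-36,135,6),c(243,383)),((36,185,6),c(145,66)),((36,135,6),c(328,118)),((28,135,6),c(322,146)),((-28,185,6),c(68,318)),((-28,135,6),c(250,356))]
rol=[(17,c(665,268),c(608,428)),(182,c(130,100),c(72,303))]
A=np.array([p for p,_ in pts])/1e3;U=np.array([u for _,u in pts])
def res(p):
    L=lane(p[:3]);r=[(wrist_proj(T,P(L,A))-U).ravel()]
    for y,a,b in rol:
        e=wrist_proj(T,P(L,np.array([[-28,y,-6],[28,y,-6]])/1e3));d=e[1]-e[0];n=np.array([-d[1],d[0]])/np.linalg.norm(d);r.append([(a-e[0])@n,(b-e[0])@n])
    return np.concatenate(r)
f=least_squares(res,[.45,.06,0]);print(f.x,np.round(f.fun,1))
bot.move_pose((.435,.06,.18),quat(down(0.))); T,_=snap("ws")
for t in ("slot","deck"): print(bot.search_frame("wrist",t)[:2])
q=wrist_proj(T,P(lane(f.x),np.array([[-28,0,-5],[28,0,-5],[28,-13.5,10],[-28,-13.5,10],[0,-6.75,-32]])/1e3));print(q)
x0,y0=(q.mean(0)-[66,50]).astype(int);x0,y0=max(x0,0),max(y0,0)
s=6;im=cv2.resize(cv2.imread("pics/ws.png")[y0:y0+100,x0:x0+132],None,fx=s,fy=s,interpolation=2)
for u in q: cv2.circle(im,tuple(((u-[x0,y0]+.5)*s).astype(int)),3,(255,255,0),1)
for i in range(0,132,10): cv2.putText(im,str(x0+i),(i*s,10),0,.32,(0,255,255),1)
for i in range(0,100,10): cv2.putText(im,str(y0+i),(0,i*s+4),0,.32,(0,255,255),1)
cv2.imwrite("pics/z3.png",im);print(bot.read_clock())
E
```

```text
board [ 0.4081 -0.3485  0.093 ] [0.0495, 0.0094, 0.0478, 0.0089] -18.176643390001125
rest [ 0.408  -0.3482  0.03  ] [[0.4528, -0.3404, 0.03], [0.3778, -0.3146, 0.03], [0.3633, -0.356, 0.03], [0.4417, -0.3807, 0.03]]
carton [ 0.4502 -0.1648  0.056 ] [0.0438, 0.0615, 0.0429, 0.0601] -68.31004535989332
[ 0.44992114  0.06471939 -0.0394671 ] [-1.9  0.7  0.9  0.9 -1.5 -1.6  1.2 -0.4  0.2  0.3 -0.7 -0.3  1.3  0.4
 -0.3  0.7 -0.4 -0.4]
[{'bbox': [25.2, 129.7, 262.3, 101.0], 'confidence': 0.81}]
[{'bbox': [22.0, 129.3, 263.4, 101.1], 'confidence': 0.72}]
[[248.13980855 197.724647  ]
 [250.18996014 138.41566914]
 [271.05904229 140.03900977]
 [268.03920105 200.902572  ]
 [244.60501046 163.40922858]]
5.3417
```

View pics/z3.png

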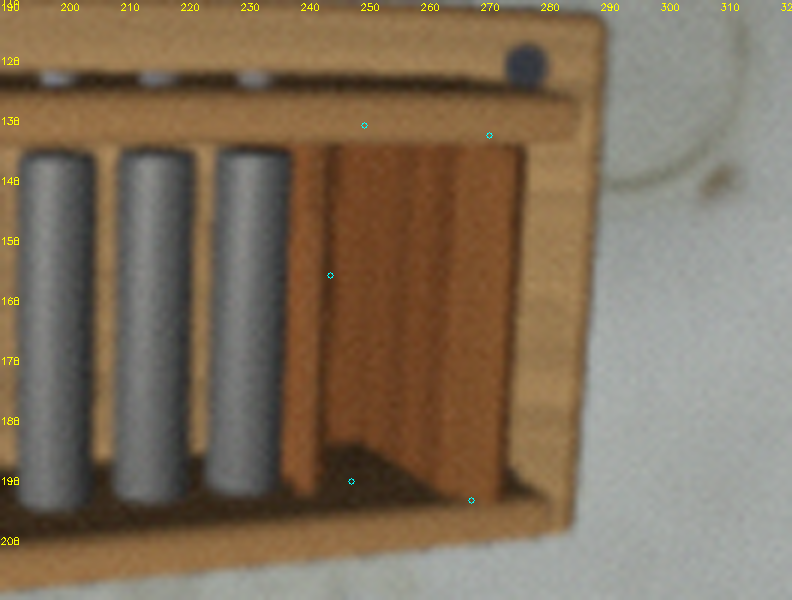

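The slot close-up shows the three lowest rollers, and the slot mouth from about column 244 (uphill edge) to 276 (downhill wall top) at rows 142–202. My predicted points are about 4 px too far downhill, so I'll refit using these edges.

```bash
cat >> fit.py <<'E'
c1=lambda x,y:np.array([136+x/4,86+y/4])
c2=lambda x,y:np.array([190+x/6,118+y/6])
X=lambda y,z:((-28,y,z),(28,y,z))
Y=lambda x,z:((x,0,z),(x,60,z))
Yh=lambda x,z:((x,100,z),(x,185,z))
# image, 3D line (mm), pixel points on it
LN=[("ws",X(17,-6),c2(253,160),c2(243,490)),("ws",X(32,-6),c2(155,160),c2(150,495)),("ws",X(47,-6),c2(57,160),c2(55,500)),
("ws",Y(-28,6),c2(50,537),c2(500,503)),("ws",Y(-36,6),c2(50,584),c2(500,537)),("ws",Y(28,6),c2(50,143),c2(500,145)),
("wr",X(17,-6),c1(665,268),c1(608,428)),("wr",X(182,-6),c1(130,100),c1(72,303)),("wr",X(92,-6),c1(445,195),c1(392,372)),
("wr",Yh(-36,6),c1(65,345),c1(243,383)),("wr",Yh(28,6),c1(140,93),c1(322,146)),("wr",Yh(-28,6),c1(68,318),c1(250,356)),
]
TT={n:pickle.load(open(f"pics/{n}.pkl","rb")) for n in("ws","wr")}
def res(p,sel=None):
    r=[]
    for n,l,a,b in LN:
        if sel and n!=sel: continue
        e=wrist_proj(TT[n],P(lane(p[:3],p[3] if len(p)>3 else .057),np.array(l)/1e3));d=e[1]-e[0];m=np.array([-d[1],d[0]])/np.linalg.norm(d);r+=[(a-e[0])@m,(b-e[0])@m]
    return np.array(r)
E
python3 - <<'E'
from fit import *
for s in(None,"ws","wr"):
  for x0 in([.45,.06,0],[.45,.06,0,.057]):
    f=least_squares(res,x0,args=(s,),loss="soft_l1");print(s,np.round(f.x,4),np.round(res(f.x,s),1))
f=least_squares(res,[.45,.06,0],loss="soft_l1")
for p in [(0,0,-5),(0,0,-8),(0,-13.5,10),(0,-13.5,5),(0,-17,10)]:
  print(p,wrist_proj(TT["ws"],P(lane(f.x),np.array(p)/1e3)))
# top camera check: high ends of the cheeks
k=bot.calibration("top");E=k["extrinsics"]
for p in [(36,185,6),(36,135,6),(-36,185,6),(-36,135,6),(0,-17,10),(0,0,-5)]:
  q=E[:3,:3]@P(lane(f.x),np.array(p)/1e3)[0]+E[:3,3];u=k["mtx"]@q/q[2];print("top",p,((u[:2]-[110,130])*2.667).round())
E
```

```text
None [ 0.4484  0.065  -0.0523] [-0.   0.2 -0.3  0.1  0.   0.2 -0.4 -1.1  0.6  1.3 -0.2 -1.  -0.4  1.2
 -0.5  0.2 -1.7  0.8  0.4  0.6  0.   0.5 -0.8  0. ]
None [ 0.4484  0.065  -0.0523  0.0569] [ 0.   0.2 -0.3  0.1 -0.   0.2 -0.4 -1.1  0.6  1.2 -0.1 -0.9 -0.4  1.2
 -0.5  0.1 -1.7  0.8  0.4  0.6  0.1  0.6 -0.8  0. ]
ws [ 0.4482  0.065  -0.0542] [-0.1  0.2 -0.4  0.1 -0.1  0.2 -0.2 -0.8  0.7  1.5  0.  -0.7]
ws [ 0.4477  0.0653 -0.0533  0.0547] [ 0.1  0.3 -0.3  0.1 -0.2  0.1 -0.4 -1.1  0.4  1.2  0.4 -0.4]
wr [ 0.4519  0.065  -0.0294] [ 0.1  0.7  0.2 -0.4 -1.1  0.4  0.8  0.   0.3 -0.2 -0.4 -0.5]
wr [ 0.452   0.0649 -0.0295  0.0578] [-0.1  0.5  0.3 -0.2 -1.2  0.3  0.8  0.1  0.2 -0.3 -0.3 -0.5]
(0, 0, -5) [[248.83097299 170.1765948 ]]
(0, 0, -8) [[247.55339821 169.55024406]]
(0, -13.5, 10) [[269.22705245 172.92613028]]
(0, -13.5, 5) [[266.72412299 171.80828288]]
(0, -17, 10) [[272.65734863 172.78450882]]
top (36, 185, 6) [74. 61.]
top (36, 135, 6) [125.  67.]
top (-36, 185, 6) [ 68. 132.]
top (-36, 135, 6) [119. 137.]
top (0, -17, 10) [266. 118.]
top (0, 0, -5) [247. 118.]
```

```bash
cat >> fit.py <<'E'
L=lane([.449,.065,-.045]); g=bot.grip_depth
def LP(x,y,z): return P(L,np.array([[x,y,z]])/1e3)[0]
X_,Y_,Z_=L[:3,:3].T
QB=lambda s:quat(np.column_stack([s*X_,-s*Y_,-Z_]))
QC=lambda s:quat(np.column_stack([s*Y_,s*X_,-Z_]))
BC=np.array([.4081,-.3485]);BY=np.radians(-18.2);CC=np.array([.4502,-.1648]);CY=np.radians(-68.3)
yawB=lambda s:BY+(0 if s>0 else np.pi)
yawC=lambda s:CY+(np.pi if s>0 else 0)
E
python3 - <<'E'
from fit import *
print(g)
for s in(1,-1):
    for n,p,q in[("b",(*BC,.059),quat(down(yawB(s)))),("bs",LP(0,-6.75,19),QB(s)),("bs+",LP(0,-6.75,125),QB(s)),("c",(*CC,.020),quat(down(yawC(s)))),("cl",LP(0,145,15),QC(s)),("cl+",LP(0,145,90),QC(s))]:
        j=bot.solve_ik(p,q);print(s,n,np.round(p,3),None if j is None else np.round(j,2))
E
```

```text
0.0187
1 b [ 0.408 -0.348  0.059] [-0.84  0.48 -0.45  0.64  0.    2.61]
1 bs [0.448 0.051 0.071] [-0.34  0.4  -0.65  0.65  0.42  2.82]
1 bs+ [0.446 0.006 0.167] [-0.43  0.28 -0.52  0.94  0.4   2.72]
1 c [ 0.45  -0.165  0.02 ] [-0.51  0.46 -0.63  0.48  0.    0.69]
1 cl [0.455 0.19  0.132] [-0.03  0.29 -0.62  0.65  0.44  1.59]
1 cl+ [0.453 0.158 0.2  ] [-0.1   0.2  -0.53  0.87  0.44  1.51]
-1 b [ 0.408 -0.348  0.059] [-0.84  0.48 -0.45  0.64  0.   -0.53]
-1 bs [0.448 0.051 0.071] [-0.34  0.4  -0.65  0.65  0.42 -0.32]
-1 bs+ [0.446 0.006 0.167] [-0.43  0.28 -0.52  0.94  0.4  -0.42]
-1 c [ 0.45  -0.165  0.02 ] [-0.51  0.46 -0.63  0.48  0.   -2.45]
-1 cl [0.455 0.19  0.132] [-0.03  0.29 -0.62  0.65  0.44 -1.55]
-1 cl+ [0.453 0.158 0.2  ] [-0.1   0.2  -0.53  0.87  0.44 -1.63]
```

```bash
python3 - <<'E'
from fit import *
s=-1
bot.move_pose((*BC,.17),quat(down(yawB(s))))
bot.set_gripper(0.45)
T,im=snap("wb2")
d=bot.search_frame("wrist","board");print([(np.round(x["bbox"]).tolist(),round(x["confidence"],2)) for x in d[:3]])
# red top face check
hsv=cv2.cvtColor(im,cv2.COLOR_RGB2HSV);m=(((hsv[...,0]<6)|(hsv[...,0]>174))&(hsv[...,1]>200)&(hsv[...,2]>105)).astype(np.uint8)
n,_,st,ce=cv2.connectedComponentsWithStats(m);i=1+np.argmax(st[1:,4]);print(st[i],ce[i],at(wrist_ray(T,ce[i]),.093),"pred px",wrist_proj(T,[[*BC,.093]]))
cv2.imwrite("pics/z4.png",cv2.resize(im[60:300,110:410,::-1],None,fx=2,fy=2))
print(bot.read_clock())
E
```

```text
[([184.0, 38.0, 47.0, 68.0], 0.88), ([117.0, 129.0, 49.0, 63.0], 0.8), ([249.0, 154.0, 14.0, 76.0], 0.77)]
[251 168  14  60 712] [257.11516854 196.8258427 ] [ 0.4048147  -0.34736355  0.093     ] pred px [[257.04424521 201.15557752]]
9.0083
```

View pics/z4.png

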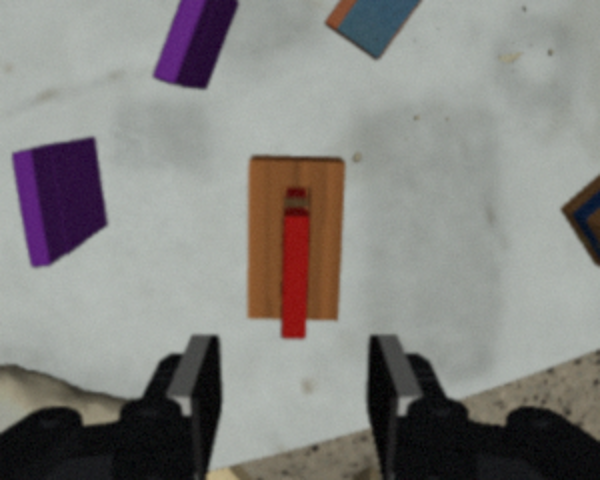

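The wrist view shows the red board centred between the fingers, with its top face at about columns 251–265 and rows 167–228. The purple boards are well clear. Views from opposite sides differ by 3 mm along the tool x axis, which points to a hand-eye offset, so I'll use the mean and shift the lane and carton by -1.4 mm in x to match.

```bash
sed -i 's/L=lane(\[.449,/L=lane([.4475,/; s/BC=np.array(\[.4081,-.3485\])/BC=np.array([.4067,-.348])/; s/CC=np.array(\[.4502,-.1648\])/CC=np.array([.4490,-.1652])/' fit.py
python3 - <<'E'
from fit import *
s=-1
bot.move_linear((*BC,.059),speed=.12)
bot.set_gripper(0.0,45); print("grip",bot.read_gripper_width(),bot.read_finger_force(),bot.read_ft_force())
bot.move_linear((*BC,.17),speed=.12); print(bot.read_gripper_width(),bot.read_ft_force())
bot.move_pose(LP(0,-6.75,125),QB(s))
T,im=snap("wh"); print(bot.read_clock())
cv2.imwrite("pics/z5.png",cv2.resize(im[60:360,60:460,::-1],None,fx=2,fy=2))
E
```

```text
grip 0.10654493829309593 44.40012037754059 [-0.78059137  0.7063089   4.45995931]
0.10980073260900756 [-0.25532079 -0.12719234 -0.7598431 ]
12.875
```

View pics/z5.png

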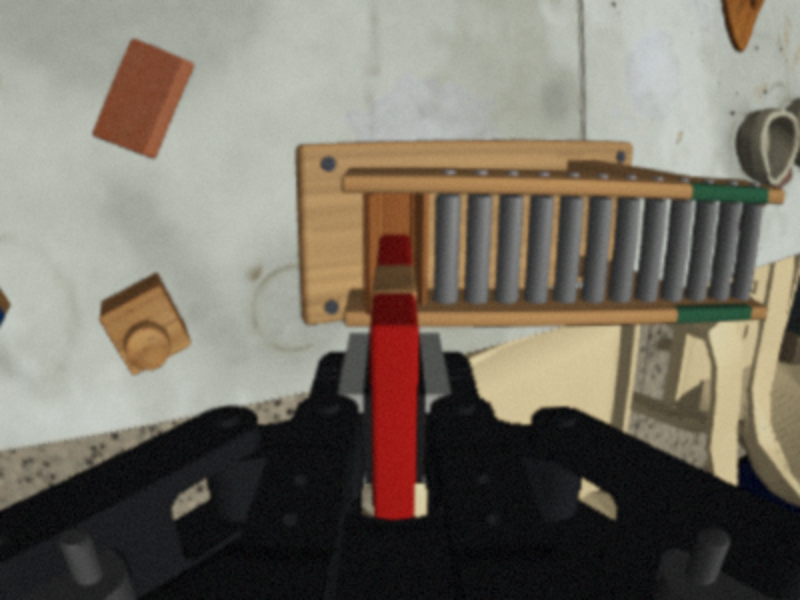

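The board is held square, with the slot mouth straight below it at crop columns 365–430 against the board's centre at 395. I'll insert it with a force guard.

```bash
python3 - <<'E'
from fit import *
def lanepos(): return np.round((np.array(bot.read_position())-L[:3,3])@L[:3,:3]*1e3,1)
bot.move_linear(LP(0,-6.75,65),speed=.15)
h=bot.move_linear(LP(0,-6.75,16),speed=.04,until_force=10)
print(h,lanepos(),np.round(L[:3,:3].T@bot.read_ft_force(),1),bot.read_gripper_width(),bot.read_clock())
E
```

```text
True [-0.3 -6.7 19.6] [-2.4  0.5  6.3] 0.10908234467146942 14.4667
```

```bash
python3 - <<'E'
from fit import *
bot.set_gripper(0.35); bot.move_linear(LP(0,-6.75,120),speed=.2)
T,im=snap("wi")
bot.move_pose((*CC,.15),quat(down(yawC(1)))); bot.set_gripper(.85)
T2,im2=snap("wc2"); sc=bot.camera("scene")
print(bot.read_clock(), wrist_proj(T2,[[*CC,.056]]))
# carton top corners predicted
u,v=np.array([np.cos(CY),np.sin(CY)]),np.array([-np.sin(CY),np.cos(CY)])
q=wrist_proj(T2,[[*(CC+a*.031*u+b*.022*v),.056] for a,b in((1,1),(1,-1),(-1,-1),(-1,1))])
im2=im2.copy();cv2.polylines(im2,[np.round(q).astype(int)],True,(0,255,255),1)
a=im[110:310,150:350];b=im2[110:310,150:350]
o=np.hstack([cv2.resize(x,(400,400),interpolation=2) for x in(a,b)])
cv2.imwrite("pics/z6.png",o[:,:,::-1])
E
```

```text
17.1167 [[257.36038204 194.65614501]]
```

View pics/z6.png

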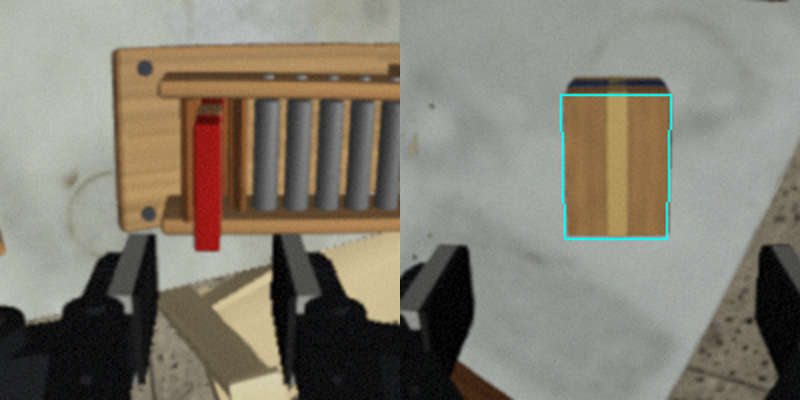

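The left view shows the board standing in the slot, at wrist pixels of about (247–260, 160–235), square to the lane. The right view shows the carton matching the predicted outline. Next I'll grasp the carton and carry it over.

```bash
python3 - <<'E'
from fit import *
def lanepos(): return np.round((np.array(bot.read_position())-L[:3,3])@L[:3,:3]*1e3,1)
bot.move_linear((*CC,.016),speed=.12)
bot.set_gripper(0.0,35); print("grip",bot.read_gripper_width(),bot.read_finger_force(),np.round(bot.read_ft_force(),1))
bot.move_linear((*CC,.22),speed=.2)
bot.move_pose(LP(0,145,80),QC(1))
T,im=snap("wk")
bot.move_linear(LP(0,145,26),speed=.12); bot.wait(.2)
h=bot.move_linear(LP(0,145,12),speed=.02,until_force=3)
print(h,lanepos(),np.round(L[:3,:3].T@bot.read_ft_force(),1),bot.read_gripper_width(),bot.read_clock())
top=bot.camera("top");cv2.imwrite("pics/top1.png",top[:,:,::-1])
a=cv2.resize(im[110:310,150:350],(400,400),interpolation=2)
s=bot.camera("scene")[110:210,200:300];b=cv2.resize(s,(400,400),interpolation=2)
cv2.imwrite("pics/z7.png",np.hstack([a,b])[:,:,::-1])
E
```

```text
grip 0.5124398259298192 36.34789288043976 [0.  0.6 6. ]
True [  0.  144.9  16.4] [-0.6  0.6  5.6] 0.5119129424838659 22.5083
```

View pics/z7.png

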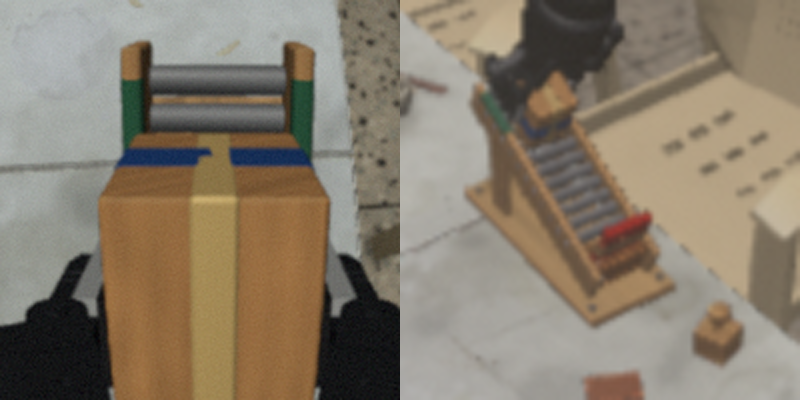

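The carton is lying on the rollers at the green end, centred between the cheeks, and the board is standing in the slot. I'll release it now.

```bash
python3 - <<'E'
from fit import *
bot.set_gripper(.9); bot.wait(2.0)
bot.move_linear(LP(0,145,110),speed=.2); bot.wait(.5)
bot.move_pose((.43,.07,.27),quat(down(0))); T,im=snap("wf"); print(bot.read_clock())
w=cv2.resize(im[60:260,130:400],(540,400),interpolation=2)
s=bot.camera("scene")[120:195,210:270]
o=np.hstack([w,cv2.resize(s,(258,400),interpolation=2)[:, :258]])
cv2.imwrite("pics/z8.png",o[:,:,::-1])
E
```

```text
27.6583
```

View pics/z8.png

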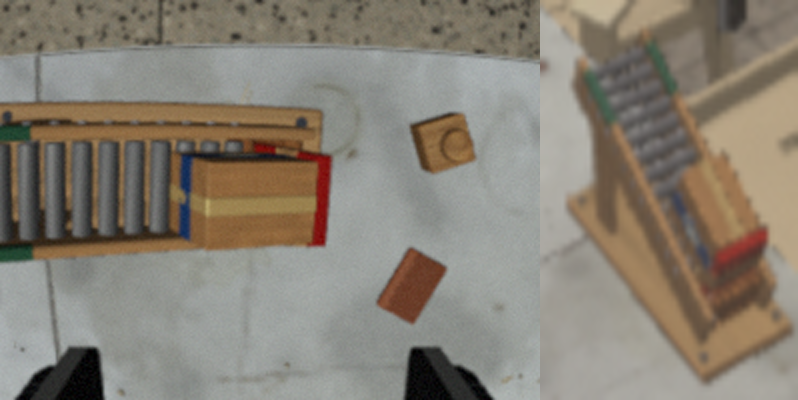

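The carton rests against the upright red board at about crop (255,200) and is straight in the lane. The stamp and red tile are where they were, and the arm is clear, so I'm handing it in.

```bash
python3 -c "
from cell import bot
bot.wait(.3);print(bot.close_job())"
```

```text
the job is handed in; nothing more can be done
None
```

I handed the job in at about 28 s of the 56 s allowed: the red board is down in the slot, and the carton, let go at the green end, rolled down and rests against it; I moved neither the stamp nor the tiles.

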